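# Wheel the jar caddy into its bay

### The job

Take the wheeled jar caddy by its bar handle and push it straight ahead on its wheels, without lifting it, until both front castors have swung round to trail straight, while still well short of its place. Then steer it into the dark rectangular outline, centred and lined up with the long sides, both castors still trailing straight, and let go.

Things in the scene. Friction and masses are not known exactly. Their poses are not given: they have to be found in the camera images.
- caddy: Wheeled plywood jar caddy, 200x110 mm, 0.7 kg, jars fixed on it to 134 mm high. Origin at counter level under the deck's centre; x forward (to the castors, starts roughly along world +y), y left. Handle: bar 14 mm thick along y, 80 mm long between posts, axis at x=-80, z=170 mm. Fixed (unsteered) wheels right under it. Castor pivots at x=85, y=+-68 mm. Not the tray on wooden feet.
- bay: Dark rectangular outline inlaid flush in the counter, 240x200 mm inside, strips 12 mm wide, ahead of the caddy on the robot's left. Origin: its centre, at counter level; x along its long sides, the way the caddy arrives (roughly world +y). Parked, the caddy's origin and x axis agree with these. Not the small round outline.
- castor_left (a joint): Swivel (rad) of the left front castor. 0: its 32 mm wheel trails straight behind its pivot, towards the handle; positive anticlockwise from above; stops at +-2.9. Wheel contact 14 mm from the pivot. Starts swung outward, -0.9 to -2.2. Turns freely: about 70 mm of straight forward travel brings it near 0; sideways travel turns it away again.
- castor_right (a joint): The same for the right front castor, mirrored start: swung outward at 0.9 to 2.2.

How it is judged:
By the outcome, as a careful person would: the job done as asked, in the order asked, and still so for the second after the job is handed in, with the robot touching nothing.
It also fails if it takes over 38 s, if anything falls off the work surface, if the arm or the gripper's body presses on something with over 40 N, if the wrist force passes 120 N, or if a joint passes its speed limit or range.

### The arm

A 7-joint arm with a two-finger parallel gripper is mounted at the origin on the work surface. World frame = base frame: x ahead of the robot, y to its left, z up, the work surface at z = 0. Lengths are in m, angles in rad, forces in N, time in s.
With the tool pointing down it reaches from about 0.4 to 0.9 m from the base axis. Payload 5.6 kg.
Tool frame: the origin (TCP) lies between the finger pads; the fingertips stand 22 mm ahead of it and the grasp point (between the pads) lies 3 mm ahead of it; z points along the fingers, y is the direction in which the jaws open and shut (so a half turn about z gives the same grasp; the last joint's range is limited). The gripper opens to 92 mm and grips with 3 to 60 N. Pads are 20 mm wide; open, the fingers measure 128 mm over their backs; the gripper's body (75 mm by 189 mm) begins 69 mm behind the grasp point.
Start: joints at [-1.185, 0.468, -0.012, 1.603, 0.006, 1.071, -0.056], TCP at [0.27, 0.591, 0.237] pointing down, gripper open.
Joint ranges: [-2.53, 2.53], [-0.31, 2.02], [-1.57, 1.55], [0.28, 2.44], [-1.29, 4.43], [0.15, 1.84], [-2.92, 2.92]. Speed limits (rad/s): [2.57, 2.57, 3.14, 3.14, 3.14, 3.14, 3.14].

### API

Orientations are given as [roll, pitch, yaw] about the fixed x, y, z axes, in that order (R = Rz(yaw) Ry(pitch) Rx(roll)).
In Python, from bench import get_state, optics, order, spotter gives the robot as it stands. The module is installed in compiled form; this text tells all that it offers.
- The arm moves only by the shell command python3 -m jog 'ROWS' [FORCE]. ROWS is JSON, a list of rows, each an object with "grip": the opening, from -1 (shut) to 1 (fully open), so that 0 is half open; "offset": the shift along the tool's x, y, z in m, a list of three; "spin": the turn about the tool's z in rad. In form: [{"grip": grip, "offset": [dx, dy, dz], "spin": spin}, ...]. A call has 1 to 5 rows; each row shifts and turns the commanded pose from where the row before left it, along the tool's axes as they then stand; what a row does not reach is not made up. A row lasts 1/8 s, in which the tool goes at most 62.5 mm and 10.7 degrees, less where a joint would pass 70% of its speed; a pose out of reach is approached as far as the arm can. A call with a gripper value outside its range is refused whole. The fingers move at their own pace and stop on an object; FORCE is the grip in N (left out, the last holds). Time passes only in rows, so rows that do not move let the fingers close. It gives the time, the measured TCP pose, the force and the opening at its end, in the units of the state.
- get_state(): the state, without advancing time (a new reading comes with each control period).
- optics.get_image(name): name is "scene" or "top" or "wrist"; returns a dict with "color" (384x512x3 uint8, red, green, blue), "intrinsics" (3x3 intrinsics, pixels), "dist_coeffs" ([k1, k2, p1, p2, k3] as OpenCV has them; the pictures are not rectified), "R" (3x3) and "t" (3): a world point X has camera coordinates R X + t; the wrist camera has in their place "mount" (4x4, takes a point from camera to tool coordinates, whose origin is the TCP and whose axes are the flange's). Camera axes: x right, y down, z forward; pixel columns grow to the right and rows downward; lengths in m; the calibration is good to about 2 mm. A picture is of the moment at which its call begins: read the wrist's pose just before it. There is no depth.
- order.finish_job(): hands the job in, once; it reports no verdict.
Trained networks look in the newest picture that a camera, given by its name, has taken for a name from the list of things; names that differ only in an ending like _2 or _b are one class to them, and where a whole thing is asked for, a point or a joint stands for the part that bears it (a point fixed in the world has none). Each returns a list of dicts, best first, with "score" (0 to 1); they miss things now and then, are a little off and sometimes report something else, mostly with a low value. They report only what shows in the picture. A call takes as long as a camera call.
- spotter.search_frame(camera, target): "at" ([x, y, z] in m, in the coordinates of the camera as it stood for that picture, good to about 4 mm: the middle of the surface that is visible of it).
- spotter.place_of(camera, target): "at" ([x, y, z] in m, in the coordinates of the camera as it stood for that picture, good to about 4 mm: a listed point, or the origin of a listed thing).
The state is a dict: "time_s": time; "joint_positions": joint angles; "joint_velocities": joint speeds; "effort": joint torques, N m; "tool_pos": TCP position; "orientation": TCP orientation; "force": force on the tool from outside, world axes, zero at the start; "torque": the same for the moment, N m; "grip_width": finger opening in m.
Only numpy, scipy, OpenCV 4.12 (cv2) and the standard library are available. Lean on these libraries where they do the work, as an engineer would, in place of code of your own. Each camera call takes 0.05 s, during which the arm holds its last target. There are 200 camera calls.

## Working session

There is one attempt and no reset: what is moved stays moved. The work goes in short steps, Python scripts to look and compute and a shell command to move; the robot and the scene stay as the last step left them, time stands still between calls to the robot, and variables do not carry over. Pictures are saved under pics/ and viewed, about 8 in all and at most 12, crops included, and the job is handed in when it is done.

```bash
mkdir -p pics
cat > h.py <<'E'
import numpy as np, cv2
from bench import get_state, optics, order, spotter
from scipy.spatial.transform import Rotation as Ro
def tool():
    s=get_state(); T=np.eye(4); T[:3,:3]=Ro.from_euler('xyz',s['orientation']).as_matrix(); T[:3,3]=s['tool_pos']; return s,T
def snap(name,f=None):
    s,T=tool(); im=optics.get_image(name)
    if name=='wrist': C=T@np.array(im['mount'])
    else:
        C=np.eye(4); R=np.array(im['R']); C[:3,:3]=R.T; C[:3,3]=-R.T@np.array(im['t'])
    im['C']=C
    if f: cv2.imwrite('pics/'+f,im['color'][:,:,::-1])
    return im
def find(name,im,t,fn='place_of',n=2):
    return [(round(d['score'],2),np.round((im['C']@np.append(d['at'],1))[:3],4)) for d in getattr(spotter,fn)(name,t)[:n]]
def proj(im,P):
    W=np.linalg.inv(im['C']); p,_=cv2.projectPoints(np.array(P,float).reshape(-1,3),cv2.Rodrigues(W[:3,:3])[0],W[:3,3],np.array(im['intrinsics']),np.array(im['dist_coeffs'])); return p.reshape(-1,2)
def unproj(im,uv,z):
    n=cv2.undistortPoints(np.array(uv,float).reshape(-1,1,2),np.array(im['intrinsics']),np.array(im['dist_coeffs'])).reshape(-1,2)
    d=np.c_[n,np.ones(len(n))]@im['C'][:3,:3].T; o=im['C'][:3,3]; return o+d*((z-o[2])/d[:,2])[:,None]
E
python3 - <<'E'
from h import *
s,T=tool(); print(s['time_s'],s['tool_pos'],s['orientation'],s['grip_width'])
print(T[:3,:3].round(2))
for n in ['top','scene','wrist']:
    im=snap(n,n+'0.png')
    print(n, im['C'][:3,3].round(3), im['C'][:3,2].round(2))
    for t in ['caddy','bay','castor_left','castor_right']: print(n,t,find(n,im,t),find(n,im,t,'search_frame'))
print(get_state()['time_s'])
E
```

```text
0.0 [0.27010067 0.59062151 0.23564124] [-3.13981167e+00  1.75809546e-04  2.71274064e+00] 0.09222119122822756
[[-0.91  0.42 -0.  ]
 [ 0.42  0.91 -0.  ]
 [-0.   -0.   -1.  ]]
top [ 0.445 -0.021  0.748] [ 0.1   0.01 -1.  ]
top caddy [(0.76, array([ 5.217e-01, -2.112e-01, -5.000e-04]))] [(0.56, array([ 0.5159, -0.2074,  0.0724]))]
top bay [] []Traceback (most recent call last):
  File "<stdin>", line 7, in <module>
  File "h.py", line 15, in find
    return [(round(d['score'],2),np.round((im['C']@np.append(d['at'],1))[:3],4)) for d in getattr(spotter,fn)(name,t)[:n]]
                                                                                          ~~~~~~~~~~~~~~~~~~~^^^^^^^^
ValueError: it knows: bay, caddy
```

Run:
```python
from h import *
for n in ['top','scene']:
    im=snap(n,n+'0.png')
    print(n, im['C'][:3,3].round(3), im['C'][:3,2].round(2))
    for t in ['caddy','bay']: print(n,t,find(n,im,t),find(n,im,t,'search_frame'))
    for P in [[.4,0,0],[.4,.2,0],[.5,0,0]]: print(proj(im,P).round())
a=cv2.imread('pics/top0.png');b=cv2.imread('pics/scene0.png')
cv2.imwrite('pics/a.png',cv2.resize(a,None,fx=1.5,fy=1.5))
cv2.imwrite('pics/b.png',cv2.resize(b,None,fx=1.5,fy=1.5))
print(get_state()['time_s'])
```

```text
top [ 0.445 -0.021  0.748] [ 0.1   0.01 -1.  ]
top caddy [(0.88, array([ 0.5229, -0.2116,  0.0038]))] [(0.91, array([ 0.5137, -0.2057,  0.0745]))]
top bay [] [(0.88, array([ 0.5084,  0.1789, -0.0008]))]
[[250. 266.]]
[[136. 266.]]
[[250. 209.]]
scene [1.032 0.452 0.628] [-0.56 -0.5  -0.66]
scene caddy [(0.94, array([ 0.5204, -0.2107,  0.0024]))] [(0.76, array([ 0.5473, -0.1546,  0.078 ]))]
scene bay [] [(0.6, array([5.538e-01, 1.956e-01, 3.000e-04]))]
[[302. 177.]]
[[380. 221.]]
[[271. 199.]]
0.75
```

View pics/a.png

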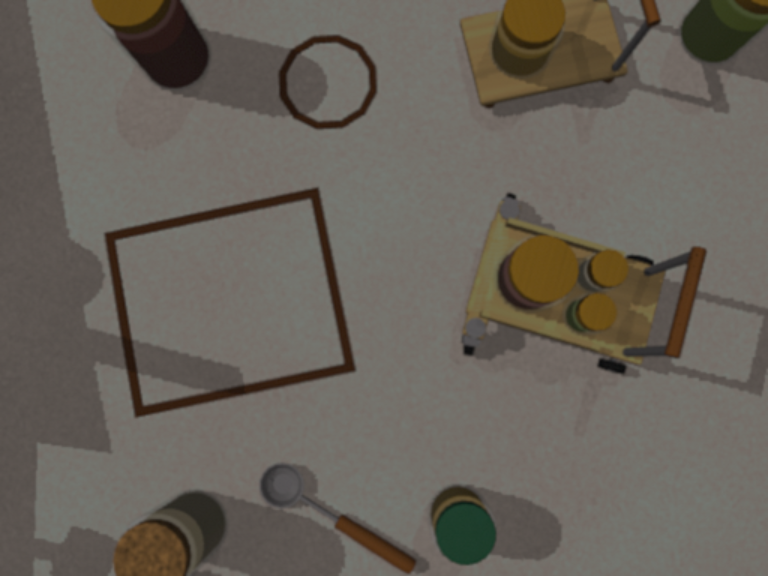

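View pics/b.png

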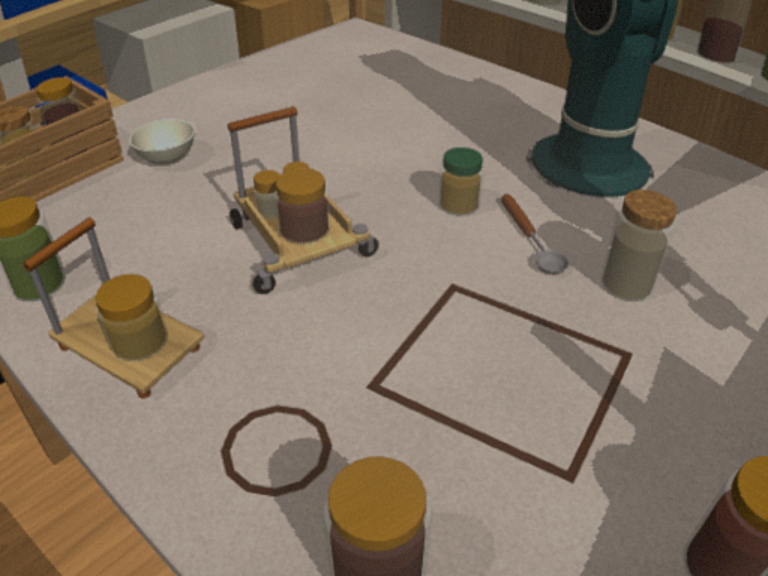

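```bash
cat >> h.py <<'E'
def bay(im,box=(60,120,245,285)):
    hsv=cv2.cvtColor(im['color'],cv2.COLOR_RGB2HSV); m=((hsv[:,:,1]>110)&(hsv[:,:,2]<110)).astype(np.uint8)
    x0,y0,x1,y1=box; k=np.zeros_like(m); k[y0:y1,x0:x1]=m[y0:y1,x0:x1]
    v,u=np.nonzero(k); P=unproj(im,np.c_[u,v],0)[:,:2]
    from scipy.optimize import least_squares
    def res(q):
        c,s=np.cos(q[2]),np.sin(q[2]); d=P-q[:2]; a=d@[c,s]; b=d@[-s,c]
        e=np.maximum(abs(a)-.126,abs(b)-.106); return e
    r=least_squares(res,[.51,.18,1.7],loss='soft_l1',f_scale=.005); return r.x,len(P),np.median(abs(r.fun))
E
python3 - <<'E'
from h import *
im=snap('top')
b=bay(im); print('bay',b)
H=unproj(im,np.array([[698,252],[674,353]])/1.5,.17); print('handle',H.round(4))
d=H[0]-H[1]; print(np.linalg.norm(d)); # right minus left
# pic: upper = +x world = caddy right
x=np.array([-d[1],d[0]])/np.linalg.norm(d[:2]); print('yaw',np.degrees(np.arctan2(x[1],x[0])), 'mid',H.mean(0), 'origin',H.mean(0)[:2]+.08*x)
# front deck corners and pivots for check
for th in [np.arctan2(x[1],x[0])]:
    R=np.array([[np.cos(th),-np.sin(th)],[np.sin(th),np.cos(th)]])
    o=np.array([.5215,-.2112])
    for p in [(85,68,.04),(85,-68,.04),(-80,40,.17),(-80,-40,.17)]: print(p,(proj(im,np.append(o+R@np.array(p[:2])/1000,p[2]))*1.5).round())
yb=b[0][2]; print('bay yaw',np.degrees(yb)); xb=np.array([np.cos(yb),np.sin(yb)]); print('handle goal',b[0][:2]-.08*xb)
E
```

```text
bay (array([0.51595267, 0.17484385, 1.77351741]), 2379, np.float64(0.002034810257161304))
handle [[ 0.5415 -0.3014  0.17  ]
 [ 0.4493 -0.2743  0.17  ]]
0.0960634519865178
yaw 73.65640186735676 mid [ 0.49538186 -0.28786449  0.17      ] origin [ 0.51789362 -0.21109717]
(85, 68, 0.04) [[474. 327.]]
(85, -68, 0.04) [[506. 211.]]
(-80, 40, 0.17) [[676. 340.]]
(-80, -40, 0.17) [[696. 256.]]
bay yaw 101.61506227879869
handle goal [0.5320595  0.09648207]
```

```bash
python3 -m jog '[{"grip":1,"offset":[-0.02,-0.02,-0.04],"spin":-0.03},{"grip":1,"offset":[-0.038,-0.047,0],"spin":-0.03},{"grip":1,"offset":[-0.038,-0.047,0],"spin":-0.03},{"grip":1,"offset":[-0.038,-0.047,0],"spin":-0.03},{"grip":1,"offset":[-0.038,-0.047,0],"spin":-0.03}]' 25
python3 -m jog '[{"grip":1,"offset":[-0.038,-0.047,0],"spin":0},{"grip":1,"offset":[-0.038,-0.047,0],"spin":0},{"grip":1,"offset":[-0.038,-0.047,0],"spin":0},{"grip":1,"offset":[-0.038,-0.047,0],"spin":0},{"grip":1,"offset":[-0.038,-0.047,0],"spin":0}]'
```

```text
time_s: 1.42
tool_pos: [0.358, 0.3339, 0.2769]
orientation: [3.141, 0.0, 2.864]
force: [1.0, -0.0, -0.2]
grip_width: 0.0919
time_s: 2.05
tool_pos: [0.4761, 0.0557, 0.2771]
orientation: [3.141, 0.001, 2.863]
force: [1.9, -0.6, 0.1]
grip_width: 0.0919
```

```bash
python3 -m jog '[{"grip":1,"offset":[-0.019,-0.054,0],"spin":0},{"grip":1,"offset":[-0.019,-0.054,0],"spin":0},{"grip":1,"offset":[-0.019,-0.054,0],"spin":0},{"grip":1,"offset":[-0.019,-0.054,0],"spin":0},{"grip":1,"offset":[-0.019,-0.054,0],"spin":0}]'
python3 -m jog '[{"grip":1,"offset":[0,0,0],"spin":0},{"grip":1,"offset":[0,0,0],"spin":0}]'
python3 - <<'E'
from h import *
im=snap('wrist','w1.png'); print(find('wrist',im,'caddy'),find('wrist',im,'caddy','search_frame'))
print(proj(im,[[.5415,-.3014,.17],[.4493,-.2743,.17]]).round())
im=snap('top','t1.png');
E
```

```text
time_s: 2.68
tool_pos: [0.4926, -0.2299, 0.277]
orientation: [3.141, 0.001, 2.863]
force: [0.5, 0.3, -0.5]
grip_width: 0.0921
time_s: 2.92
tool_pos: [0.4925, -0.2276, 0.2764]
orientation: [3.141, -0.0, 2.863]
force: [-0.5, -0.3, -1.0]
grip_width: 0.0918
[(0.9, array([ 0.5187, -0.2065, -0.0037]))] [(0.6, array([ 0.5034, -0.2144,  0.0893]))]
[[195. 270.]
 [189. 163.]]
```

View pics/w1.png

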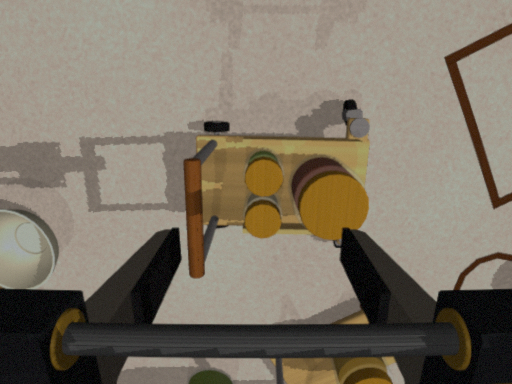

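Run:
```python
from h import *
im=snap('wrist'); hsv=cv2.cvtColor(im['color'],cv2.COLOR_RGB2HSV)
m=np.zeros(hsv.shape[:2],np.uint8); m[150:285,180:212]=((hsv[150:285,180:212,1]>150)&(hsv[150:285,180:212,0]<14))
r=cv2.minAreaRect(np.argwhere(m)[:,::-1].astype(np.float32)); print(m.sum(),r)
box=cv2.boxPoints(r); box=box[np.argsort(box[:,1])]
e=np.array([box[:2].mean(0),box[2:].mean(0)])
H=unproj(im,e,.172); d=H[1]-H[0]; print(H.round(4),np.linalg.norm(d)); x=np.array([-d[1],d[0]])/np.linalg.norm(d[:2]); print('yaw',np.degrees(np.arctan2(x[1],x[0])),H.mean(0),H.mean(0)[:2]+.08*x)
s,T=tool(); print('delta in tool', T[:3,:3].T@(np.append(H.mean(0)[:2],.173)-T[:3,3]), 'tooly yaw',np.degrees(np.arctan2(T[1,1],T[0,1])))
```

```text
846 ((192.7333984375, 217.06796264648438), (118.18184661865234, 15.988177299499512), 87.79740142822266)
[[ 0.4463 -0.2703  0.172 ]
 [ 0.5467 -0.3015  0.172 ]] 0.10513922681151898
yaw 72.70863752958671 [ 0.49648317 -0.28588528  0.172     ] [ 0.52026165 -0.20950083]
delta in tool [-0.01959393 -0.05586892  0.10365818] tooly yaw 74.15436584589622
```

```bash
python3 -m jog '[{"grip":1,"offset":[-0.010,-0.028,0],"spin":0.01},{"grip":1,"offset":[-0.0095,-0.028,0.01],"spin":0.01},{"grip":1,"offset":[0,0,0.035],"spin":0},{"grip":1,"offset":[0,0,0.035],"spin":0},{"grip":1,"offset":[0,0,0.023],"spin":0}]' 25
python3 -m jog '[{"grip":1,"offset":[0,0,0],"spin":0}]'
python3 - <<'E'
from h import *
im=snap('wrist','w2.png'); a=snap('scene','s2.png'); s,T=tool(); print(s['tool_pos'],s['time_s'])
cv2.imwrite('pics/ws2.png',np.hstack([im['color'],a['color'][20:404,80:336]])[:,:,::-1])
E
```

```text
time_s: 3.8
tool_pos: [0.4954, -0.2862, 0.172]
orientation: [3.141, -0.002, 2.844]
force: [0.1, 0.1, -0.1]
grip_width: 0.0919
time_s: 3.92
tool_pos: [0.4949, -0.2861, 0.1721]
orientation: [3.141, -0.004, 2.844]
force: [-0.2, 0.6, 0.1]
grip_width: 0.0918
[ 0.49616708 -0.28728856  0.17435174] 4.025Traceback (most recent call last):
  File "<stdin>", line 3, in <module>
    return _nx.concatenate(arrs, 1, dtype=dtype, casting=casting)
           ~~~~~~~~~~~~~~~^^^^^^^^^^^^^^^^^^^^^^^^^^^^^^^^^^^^^^^
ValueError: all the input array dimensions except for the concatenation axis must match exactly, but along dimension 0, the array at index 0 has size 384 and the array at index 1 has size 364
```

Position matches the bar; closing.

```bash
python3 -m jog '[{"grip":-1,"offset":[0,0,0],"spin":0},{"grip":-1,"offset":[0,0,0],"spin":0},{"grip":-1,"offset":[0,0,0],"spin":0},{"grip":-1,"offset":[0,0,0],"spin":0},{"grip":-1,"offset":[0,0,0],"spin":0}]' 25
python3 - <<'E'
from h import *
im=snap('wrist','w2.png'); a=snap('scene','s2.png'); s,T=tool(); print(s['tool_pos'],s['force'],s['torque'],s['grip_width'],s['time_s'])
cv2.imwrite('pics/ws2.png',np.hstack([im['color'],a['color'][:,80:336]])[:,:,::-1])
E
```

```text
time_s: 4.65
tool_pos: [0.4956, -0.2874, 0.1736]
orientation: [3.142, 0.0, 2.843]
force: [-0.3, -0.1, -0.5]
grip_width: 0.0441
[ 0.49554028 -0.28741468  0.17353875] [-0.87767262 -0.20082582 -0.09803046] [-0.00267267  0.00387691 -0.02862014] 0.03598338701202384 4.75
```

View pics/ws2.png

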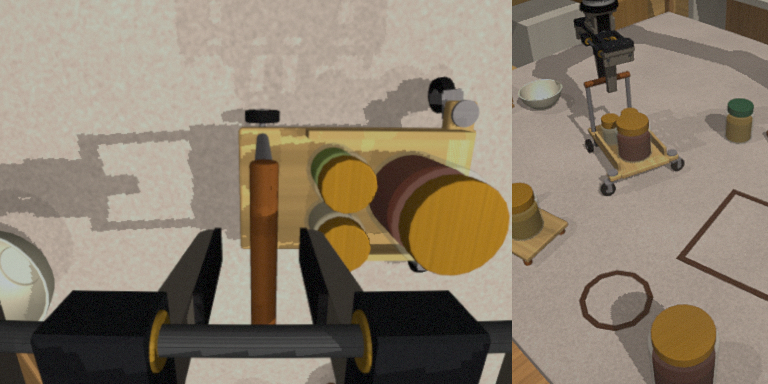

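```bash
python3 -m jog '[{"grip":-1,"offset":[0,0,0],"spin":0},{"grip":-1,"offset":[0,0,0],"spin":0},{"grip":-1,"offset":[0,0,0],"spin":0},{"grip":-1,"offset":[0,0,0],"spin":0}]' 25
python3 - <<'E'
from h import *
s,T=tool(); print(s['tool_pos'],s['force'],s['torque'],s['grip_width'],s['time_s'],s['orientation'])
im=snap('top','t3.png'); print(find('top',im,'caddy'))
E
```

```text
time_s: 5.25
tool_pos: [0.4956, -0.2874, 0.1735]
orientation: [3.142, -0.0, 2.843]
force: [-0.1, 0.6, -0.6]
grip_width: 0.013
[ 0.4955718  -0.28736024  0.17354853] [-0.1399064   0.57890011 -0.58543964] [ 0.06212399 -0.03431663  0.01015042] 0.01304777113813375 5.25 [ 3.14151236e+00 -5.15439780e-05  2.84274894e+00]
[(0.69, array([ 5.220e-01, -2.126e-01,  2.000e-04]))]
```

```bash
python3 -m jog '[{"grip":-1,"offset":[0,0.004,0],"spin":0},{"grip":-1,"offset":[0,0.008,0],"spin":0},{"grip":-1,"offset":[0,0.012,0],"spin":0},{"grip":-1,"offset":[0,0.014,0],"spin":0},{"grip":-1,"offset":[0,0.014,0],"spin":0}]' 25
python3 -m jog '[{"grip":-1,"offset":[0,0.014,0],"spin":0},{"grip":-1,"offset":[0,0.014,0],"spin":0},{"grip":-1,"offset":[0,0.014,0],"spin":0},{"grip":-1,"offset":[0,0.014,0],"spin":0},{"grip":-1,"offset":[0,0.012,0],"spin":0}]'
python3 -m jog '[{"grip":-1,"offset":[0,0.008,0],"spin":0},{"grip":-1,"offset":[0,0.004,0],"spin":0},{"grip":-1,"offset":[0,0,0],"spin":0}]'
python3 - <<'E'
from h import *
s,T=tool(); print(s['tool_pos'],s['force'],s['torque'],s['grip_width'],s['time_s'],s['orientation'])
im=snap('top','t4.png'); print(find('top',im,'caddy')); b=snap('scene','s4.png'); print(find('scene',b,'caddy')); print(bay(im))
o=np.array(s['tool_pos'][:2])+.08*T[:2,1]
P=[np.append(o+p[0]*T[:2,1]+p[1]*T[:2,0],p[2]) for p in [(.085,.068,.045),(.085,-.068,.045),(.071,.068,.016),(.071,-.068,.016)]]
print(proj(im,P).round(),proj(b,P).round())
u,v=proj(im,np.append(o,.05))[0].astype(int); c=im['color'][max(v-75,0):v+75,max(u-90,0):u+90]
u2,v2=proj(b,np.append(o,.05))[0].astype(int); c2=b['color'][max(v2-75,0):v2+75,max(u2-90,0):u2+90]
print(u,v,u2,v2)
cv2.imwrite('pics/c4.png',np.vstack([cv2.resize(c,(660,290*660//700)),cv2.resize(c2,(660,300))]) [:,:,::-1] if 0 else np.hstack([cv2.resize(c,(400,400*c.shape[0]//c.shape[1]))[:330],cv2.resize(c2,(400,400*c2.shape[0]//c2.shape[1]))[:330]])[:,:,::-1])
E
```

```text
time_s: 5.98
tool_pos: [0.5113, -0.2363, 0.1736]
orientation: [3.141, -0.0, 2.844]
force: [-0.0, 0.2, -0.5]
grip_width: 0.0133
time_s: 6.6
tool_pos: [0.5312, -0.1717, 0.1736]
orientation: [3.141, -0.0, 2.843]
force: [0.1, -0.5, -0.8]
grip_width: 0.0129
time_s: 6.98
tool_pos: [0.5345, -0.161, 0.1735]
orientation: [3.141, -0.0, 2.843]
force: [-0.3, -1.3, -1.6]
grip_width: 0.0134
[ 0.53448216 -0.16104642  0.17354816] [-0.31072833 -1.31574685 -1.57380493] [0.08106094 0.0072842  0.03469068] 0.013407500498674795 6.975 [ 3.14147085e+00 -7.73243563e-05  2.84295559e+00]
[(0.97, array([ 0.5587, -0.0856, -0.0007]))]
[]
(array([0.51594998, 0.17483861, 1.77373213]), 2368, np.float64(0.002028366998856626))
[[239. 196.]
 [263. 119.]
 [248. 200.]
 [271. 126.]] [[272. 190.]
 [209. 214.]
 [268. 197.]
 [206. 221.]]
300 170 220 175
```

View pics/c4.png

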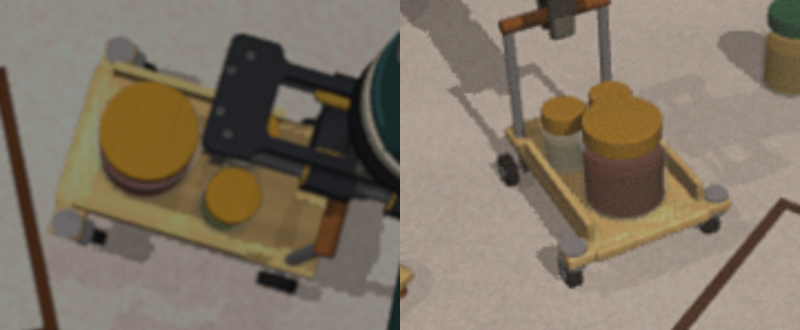

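```bash
python3 -m jog '[{"grip":-1,"offset":[0,0.006,0],"spin":0},{"grip":-1,"offset":[0,0.010,0],"spin":0},{"grip":-1,"offset":[0,0.012,0],"spin":0},{"grip":-1,"offset":[0.0004,0.0147,0],"spin":-0.05},{"grip":-1,"offset":[0.0004,0.0147,0],"spin":-0.05}]' 25
python3 -m jog '[{"grip":-1,"offset":[0.0004,0.0147,0],"spin":-0.05},{"grip":-1,"offset":[0.0004,0.0147,0],"spin":-0.05},{"grip":-1,"offset":[0.0004,0.0147,0],"spin":-0.05},{"grip":-1,"offset":[0.0004,0.0147,0],"spin":-0.05},{"grip":-1,"offset":[0.0004,0.0147,0],"spin":-0.05}]'
python3 -m jog '[{"grip":-1,"offset":[0.0004,0.0147,0],"spin":-0.05},{"grip":-1,"offset":[0.0004,0.0147,0],"spin":-0.05},{"grip":-1,"offset":[0.0004,0.0147,0],"spin":-0.05},{"grip":-1,"offset":[0,0,0],"spin":0}]'
python3 - <<'E'
from h import *
s,T=tool(); print(s['tool_pos'],s['force'],s['torque'],s['grip_width'],s['time_s'],np.degrees(np.arctan2(T[1,1],T[0,1])))
im=snap('top','t5.png'); c=find('top',im,'caddy'); print(c)
if c: print('caddy in tool', T[:3,:3].T@(c[0][1]-T[:3,3]))
B=np.array([.516,.1748]); y=1.7736; xb=np.array([np.cos(y),np.sin(y)]); yb=np.array([-xb[1],xb[0]])
d=T[:2,3]+.08*T[:2,1]-B; print('tool-based origin in bay frame',d@xb,d@yb)
o=T[:2,3]+.08*T[:2,1]
P=[np.append(o+p[0]*T[:2,1]+p[1]*T[:2,0],p[2]) for p in [(.1,.055,.045),(.1,-.055,.045),(-.1,.055,.045),(-.1,-.055,.045)]]
k=proj(im,P); print(k.round())
a=im['color'].copy()
for p in k: cv2.circle(a,tuple(int(v) for v in p.round()),1,(0,255,255),-1)
cv2.imwrite('pics/c5.png',cv2.resize(a[60:300,60:380],(800,600),interpolation=cv2.INTER_CUBIC)[:,:,::-1])
E
```

```text
time_s: 7.8
tool_pos: [0.5505, -0.1045, 0.1736]
orientation: [3.141, 0.001, 2.947]
force: [1.6, 0.3, -1.7]
grip_width: 0.0135
time_s: 8.43
tool_pos: [0.5551, -0.0319, 0.1736]
orientation: [3.142, 0.0, -3.087]
force: [1.8, 0.0, -1.0]
grip_width: 0.0129
time_s: 8.93
tool_pos: [0.5491, 0.0128, 0.1736]
orientation: [3.141, -0.0, -2.937]
force: [1.0, -0.1, -1.5]
grip_width: 0.013
[0.54907227 0.01282785 0.1735707 ] [ 1.02212215 -0.06888517 -1.53353384] [ 0.08703541 -0.16220541 -0.0387857 ] 0.012991313541894792 8.925 101.72852220243743
[]
tool-based origin in bay frame -0.08531413270890312 0.0003811666029094922
[[142. 232.]
 [130. 168.]
 [260. 207.]
 [247. 143.]]
```

View pics/c5.png

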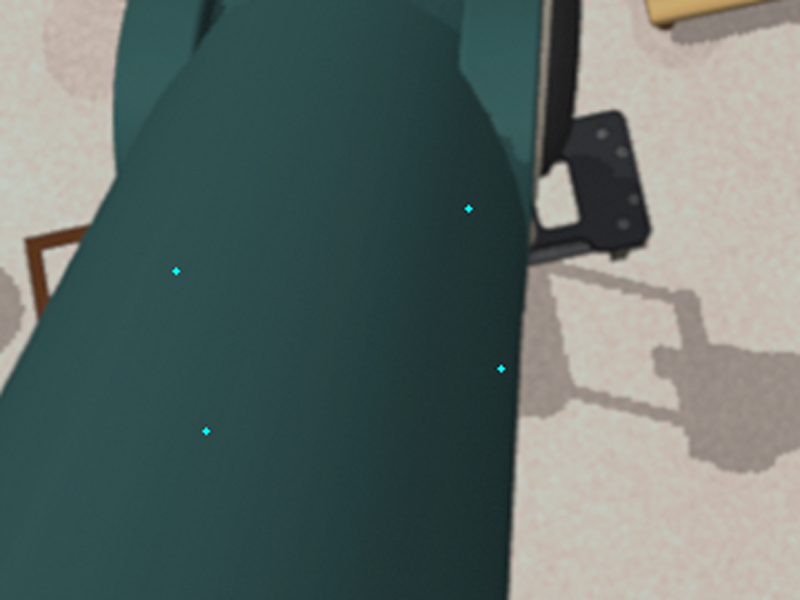

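```bash
cat >> h.py <<'E'
def overlay(name,f):
    s,T=tool(); im=snap(name); a=im['color'].copy()
    o=T[:2,3]+.08*T[:2,1]; B=np.array([.516,.1748]); y=1.7736; xb=np.array([np.cos(y),np.sin(y)]); yb=np.array([-xb[1],xb[0]])
    D=[np.append(o+p[0]*T[:2,1]+p[1]*T[:2,0],p[2]) for p in [(.085,.068,.045),(.085,-.068,.045),(.071,.068,.016),(.071,-.068,.016),(-.08,.04,.17),(-.08,-.04,.17)]]
    E=[np.append(B+i*.12*xb+j*.1*yb,0) for i,j in [(1,1),(1,-1),(-1,-1),(-1,1)]]
    cv2.polylines(a,[proj(im,E).round().astype(np.int32)],True,(255,0,0),1)
    for p in proj(im,D): cv2.circle(a,tuple(int(v) for v in p.round()),1,(0,255,255),-1)
    c=find(name,im,'caddy'); print(name,c)
    for k in c: d=k[1][:2]-B; print(' in bay',d@xb,d@yb,' in tool',(T[:3,:3].T@(k[1]-T[:3,3])).round(4))
    print(name,find(name,im,'bay'))
    return a
E
python3 - <<'E'
from h import *
a=overlay('scene',0); b=overlay('wrist',0)
cv2.imwrite('pics/c6.png',cv2.resize(np.vstack([a[60:360],b[:300]]),(512,600))[:,:,::-1])
E
```

```text
scene [(0.63, array([0.539 , 0.0876, 0.0038]))]
 in bay -0.09004547467722401 -0.00496512740555674  in tool [-0.0051  0.0774  0.1698]
scene []
wrist [(0.55, array([ 0.5317,  0.0902, -0.0011]))]
 in bay -0.08602842056885629 0.0016615819052888147  in tool [0.0016 0.082  0.1747]
wrist []
```

View pics/c6.png

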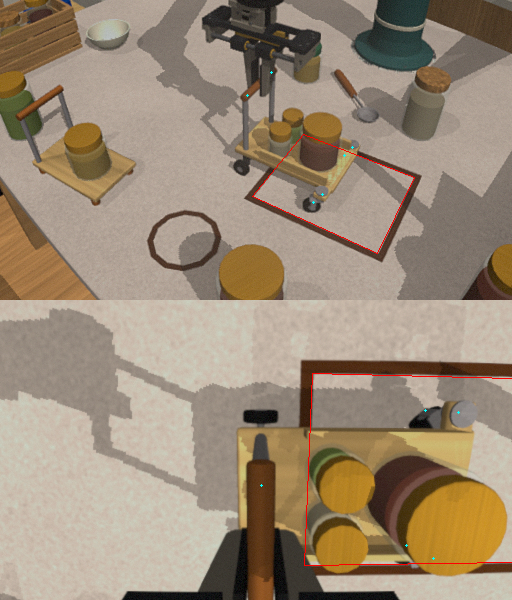

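```bash
python3 -m jog '[{"grip":-1,"offset":[0,0.006,0],"spin":0.002},{"grip":-1,"offset":[0,0.010,0],"spin":0},{"grip":-1,"offset":[0,0.012,0],"spin":0},{"grip":-1,"offset":[0,0.014,0],"spin":0},{"grip":-1,"offset":[0,0.014,0],"spin":0}]' 25
python3 -m jog '[{"grip":-1,"offset":[0,0.014,0],"spin":0},{"grip":-1,"offset":[0,0.010,0],"spin":0},{"grip":-1,"offset":[0,0.005,0],"spin":0},{"grip":-1,"offset":[0,0,0],"spin":0},{"grip":-1,"offset":[0,0,0],"spin":0}]'
python3 - <<'E'
from h import *
s,T=tool(); print(s['tool_pos'],s['force'],s['time_s'],np.degrees(np.arctan2(T[1,1],T[0,1])))
B=np.array([.516,.1748]); y=1.7736; xb=np.array([np.cos(y),np.sin(y)]); yb=np.array([-xb[1],xb[0]])
d=T[:2,3]+.08*T[:2,1]-B; print('in bay frame',d@xb,d@yb)
a=overlay('scene',0); b=overlay('wrist',0)
cv2.imwrite('pics/c7.png',cv2.resize(np.vstack([a[60:360],b[:300]]),(512,600))[:,:,::-1])
E
```

```text
time_s: 9.95
tool_pos: [0.5378, 0.0671, 0.1736]
orientation: [3.141, -0.001, -2.942]
force: [-0.3, -1.1, 0.4]
grip_width: 0.0134
time_s: 10.58
tool_pos: [0.5325, 0.0938, 0.1735]
orientation: [-3.142, -0.001, -2.943]
force: [-2.6, -0.3, 0.9]
grip_width: 0.0134
[0.53246165 0.0937858  0.17352224] [-2.55514211 -0.29151448  0.9274214 ] 10.575 101.37809812327646
in bay frame -0.0026702303820531925 -0.00014416319587479923
scene [(0.9, array([0.5182, 0.1718, 0.0042]))]
 in bay -0.0033816331003352746 -0.0015506635917299295  in tool [-0.0015  0.0793  0.1693]
scene []
wrist [(0.68, array([ 0.5149,  0.1729, -0.0027]))]
 in bay -0.0016395029071705153 0.0014601473272856595  in tool [0.0016 0.0812 0.1762]
wrist []
```

View pics/c7.png

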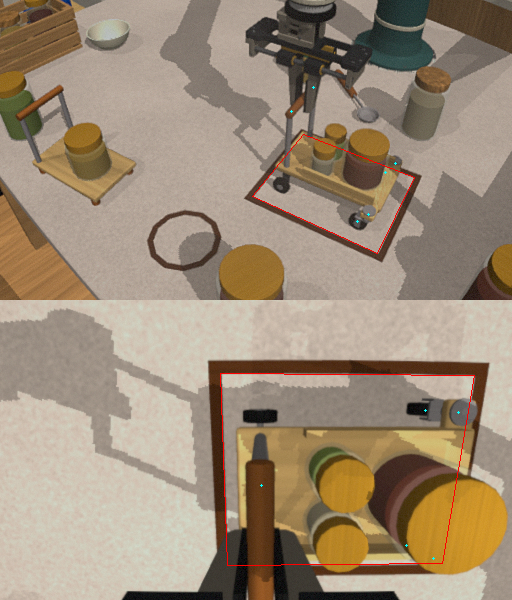

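```bash
python3 -m jog '[{"grip":-1,"offset":[0,0.0025,0],"spin":-0.003},{"grip":-1,"offset":[0,0,0],"spin":0},{"grip":-1,"offset":[0,0,0],"spin":0}]' 10
python3 -m jog '[{"grip":0.3,"offset":[0,0,0],"spin":0},{"grip":0.3,"offset":[0,0,0],"spin":0},{"grip":0.3,"offset":[0,0,0],"spin":0},{"grip":0.3,"offset":[0,0,0],"spin":0},{"grip":0.3,"offset":[0,0,0],"spin":0}]'
python3 - <<'E'
from h import *
s,T=tool(); print(s['tool_pos'],s['force'],s['time_s'],s['grip_width'],np.degrees(np.arctan2(T[1,1],T[0,1])))
E
```

```text
time_s: 11.25
tool_pos: [0.5323, 0.0969, 0.1736]
orientation: [3.141, 0.0, -2.939]
force: [-1.6, -0.3, -0.2]
grip_width: 0.0134
time_s: 11.88
tool_pos: [0.5322, 0.0966, 0.1736]
orientation: [3.142, 0.0, -2.939]
force: [-0.8, -0.7, -0.3]
grip_width: 0.0592
[0.53222872 0.0966476  0.17363638] [-0.76339843 -0.71900062 -0.29221818] 11.875 0.059233160966880416 101.57968635533511
```

```bash
python3 -m jog '[{"grip":0.3,"offset":[0,0,-0.02],"spin":0},{"grip":0.3,"offset":[0,0,-0.03],"spin":0},{"grip":0.3,"offset":[0,0,-0.03],"spin":0},{"grip":0.3,"offset":[0,0,-0.03],"spin":0},{"grip":0.3,"offset":[0,-0.04,0],"spin":0}]'
python3 -m jog '[{"grip":0.3,"offset":[0,-0.06,0],"spin":0},{"grip":0.3,"offset":[0,-0.06,0],"spin":0},{"grip":0.3,"offset":[0,-0.06,0],"spin":0},{"grip":0.3,"offset":[0,-0.06,0],"spin":0},{"grip":0.3,"offset":[0,0,0],"spin":0}]'
python3 - <<'E'
from h import *
im=snap('top','t8.png'); print(find('top',im,'caddy')); print(bay(im)); w=snap('wrist','w8.png'); print(find('wrist',w,'caddy'))
print(find('scene',snap('scene','s8.png'),'caddy'))
s=get_state();print(s['time_s'],s['tool_pos'],s['force'])
cv2.imwrite('pics/c8.png',cv2.resize(im['color'][100:300,50:330],(800,571),interpolation=cv2.INTER_CUBIC)[:,:,::-1])
E
```

```text
time_s: 12.5
tool_pos: [0.5414, 0.0604, 0.286]
orientation: [3.14, 0.005, -2.933]
force: [0.4, -1.5, -0.2]
grip_width: 0.06
time_s: 13.12
tool_pos: [0.5875, -0.184, 0.2835]
orientation: [-3.138, -0.001, -2.948]
force: [-0.2, 0.8, -0.6]
grip_width: 0.0596
[(0.88, array([0.5145, 0.1727, 0.0025]))]
(array([0.51374332, 0.17831406, 1.7717962 ]), 5216, np.float64(0.03280783067457747))
[]
[(0.64, array([0.5201, 0.174 , 0.0027]))]
13.425 [ 0.58857682 -0.17561322  0.28359382] [-0.53136119 -0.22580143  0.47121195]
```

View pics/c8.png

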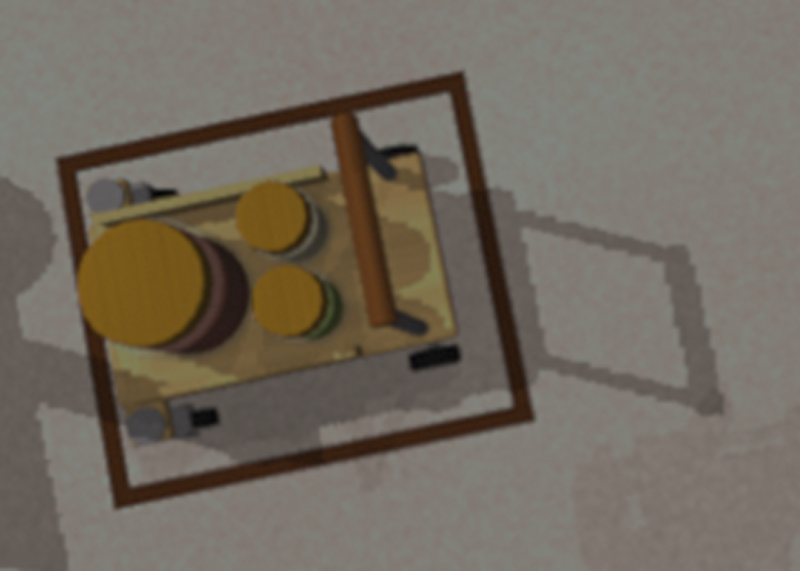

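Run:
```python
from h import *
im=snap('top')
B=np.array([.516,.1748]); y=1.7736; xb=np.array([np.cos(y),np.sin(y)]); yb=np.array([-xb[1],xb[0]])
k=800/280
hsv=cv2.cvtColor(im['color'],cv2.COLOR_RGB2HSV)
px=lambda l:np.array(l)/k+[50,100]
H=unproj(im,px([[344,117],[382,324]]),.174)[:,:2]
d=H[0]-H[1]; x=np.array([-d[1],d[0]])/np.linalg.norm(d); o=H.mean(0)+.08*x
print('bar',np.linalg.norm(d),'yaw',np.degrees(np.arctan2(x[1],x[0])),'origin in bay',(o-B)@xb,(o-B)@yb)
V=unproj(im,px([[108,195],[147,423]]),.045)[:,:2]
d=V[0]-V[1]; x=np.array([-d[1],d[0]])/np.linalg.norm(d); o=V.mean(0)-.085*x
print('pivots',np.linalg.norm(d),'yaw',np.degrees(np.arctan2(x[1],x[0])),'origin in bay',(o-B)@xb,(o-B)@yb)
```

```text
bar 0.10169953233512076 yaw 101.096871153108 origin in bay -0.0015028072593579172 0.00046238978950192353
pivots 0.13633813852951826 yaw 101.57460194557918 origin in bay 0.00023169573090668616 -0.000764044187791997
```

```bash
python3 -c "
from bench import order; print(order.finish_job())"
```

```text
the job is handed in; nothing more can be done
None
```

I pushed the caddy into the dark rectangle, let go of it and handed the job in at about 13.5 s. No verdict was reported.

- **Moves:** I gripped the bar handle and rolled the caddy 132 mm straight ahead. The pictures then showed both castors trailing straight, still about 0.27 m short of its place. From there I went another 28 mm straight, then a 28.7° left arc, then about 88 mm straight in. I opened the gripper and pulled the arm clear. The grip height stayed at 0.1735 m and the wrist force within a few newtons, so it was not lifted.
- **Last checks (picture from above, arm clear):** The bar put the caddy 1.5 mm behind centre and 0.5 mm to the left. The castor pivots put it 0.2 mm ahead and 0.8 mm to the right. Yaw came out at 101.1° and 101.6°, against 101.6° for the bay. Both castor wheels were trailing behind their pivots.
- **Failed or disagreeing checks:**
  - The network's estimates of the caddy's position differed from this by 2–4 mm, which is about its stated accuracy.
  - The network found no caddy in the last wrist picture.
  - Refitting the bay with the caddy in it failed because the caddy's own colours disturbed the fit, so I used the earlier fit of the empty bay.
  - I judged the castor angles by eye only and did not measure them.

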